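# Close a repaired power adapter in the mushroom-head press

## Task

Slide the long power adapter along the bed of the press until it is fully home, square against the end stop between the guides. Then press the mushroom head down until it locks and stays down by itself with your hand off it, so that the sprung foot, not your fingers, closes the adapter's raised cover; after that turn the head clockwise (seen from above), regrasping as needed, until it springs fully up again. Leave the adapter home with its cover closed, and do not disturb the other things on the table.

Things in the scene. Friction and masses are not known exactly. Their poses are not given: they have to be found in the camera images.
- press: Fixed grey C-shaped bench press on an aluminium bed. Origin: underside of the bed (on the table) on the mushroom head's vertical axis; x runs from the open front to the column at the back, z up. Bed 340 x 170 x 10 mm thick, x -260 to +80 mm. Arm overhead from x = -35 back, 85 mm wide, z = 85 to 128. Column 130 mm wide, x = +50 to +105, to z = 135.
- stop (a point): Middle of the end stop's front face, where it meets the bed (press x = +35, y = 0, z = 10 mm). The stop is a dark steel block across the bed, 100 mm wide, 30 mm tall. Two guides, 14 mm tall, lead to it: inner faces at press y = +-32 mm from x = -5 to +35, flaring gently outwards to y = +-45 at x = -38.
- foot_face (a point): Centre of the underside of the sprung rubber foot, 52 x 38 mm, that hangs under the arm on the head's axis and goes down with the head; 57 mm above the table when up, with 7 mm free above the raised cover of the adapter.
- head_top (a point): Centre of the flat top of the black mushroom head, a fluted round cap 56 mm in diameter (flat top 48 mm) and 30 mm tall, on a steel stem on top of the press. The cap spans 156 to 186 mm above the table when up, about 140 to 170 when locked down; beside it is free space down to the arm's top at 128 mm.
- plunger (a joint): How far the mushroom head is pressed down, m: 0 fully up; it locks by itself when pressed past 0.016 and then rests at about 0.0155; 0.019 is the hard end. Pressing it right down on an adapter takes about 16 N.
- head (a joint): Angle of the mushroom head, rad, growing as it turns clockwise seen from above; it stays where it is left. It starts between 0 and 0.3, the lock lets go at about 1.9, hard end at 2.4. A gripper that holds the head keeps it from rising: it springs up when let go.
- adapter: Loose black power adapter, a brick 140 x 60 x 34 mm, 0.38 kg, with a paper label at its near end, lying on the bed in front of the press. Origin: centre of its underside; x along its length, the +x end goes to the end stop, so that when home the origin is at x = -35 mm, y = 0 of the press. The near end face is at x = -70 of the adapter.
- cover (a joint): How far the adapter's cover is pushed in, m: about 0 = standing 6 mm proud of the top, 0.006 = closed, flush. The cover is a black plate 60 x 44 mm centred 35 mm from the adapter's origin towards its +x end; it moves stiffly (4 N) and stays where it is.
- screwdriver: Bystander: blue screwdriver 200 mm long, lying left of the bed; origin under its middle.
- cup: Bystander: white cup, 80 mm diameter, 85 mm tall, right of the press; origin at the centre of its foot.
- multimeter: Bystander: green multimeter 150 x 76 x 40 mm, origin centre of its underside.
- small_adapter: Bystander: a shorter black adapter 105 x 48 x 30 mm with no raised cover, origin centre of its underside.
- dish: Bystander: steel dish 100 mm diameter, 36 mm tall, origin centre of its foot.
- spray: Bystander: white bottle 52 mm diameter, 150 mm tall, origin centre of its foot.
Not all that is in view belongs to the job. Leave any blue look-alike of the adapter alone.

How it is judged:
By the outcome, as a careful person would: the job done as asked, in the order asked, and still so for the second after the job is handed in, with the robot touching nothing.
It also fails if it takes over 66 s, if anything falls off the work surface, if the arm or the gripper's body presses on something with over 40 N, if the wrist force passes 120 N, or if a joint passes its speed limit or range.

## Robot

A 6-joint arm with a two-finger parallel gripper is mounted at the origin on the work surface. World frame = base frame: x ahead of the robot, y to its left, z up, the work surface at z = 0. Lengths are in mm, angles in rad, forces in N, time in s.
With the tool pointing down it reaches from about 400 to 925 mm from the base axis. Payload 12.5 kg.
Tool frame: the origin (TCP) lies midway between the tips of the shut fingers; the grasp point (between the pads) lies 19 mm behind it (env.pinch_z is the distance from the TCP to the grasp point, in mm); z points along the fingers, y is the line along which they close (so a half turn about z gives the same grasp; the last joint's range is limited). The gripper opens to 95 mm and grips with 3 to 60 N. Pads are 20 mm wide; open, the fingers measure 119 mm over their backs; the gripper's body (75 mm by 180 mm) begins 59 mm behind the grasp point.
Start: joints at [-1.246, 0.491, 1.559, -0, 1.092, -0.106], TCP at [261.023, -567.903, 214.661] pointing down, gripper open.
Joint ranges: [-3.1, 3.1], [-0.84, 2.19], [0.05, 2.79], [-1.13, 4.28], [0.06, 2.93], [-2.69, 2.69]. Speed limits (rad/s): [2.22, 2.22, 2.79, 3.14, 3.14, 3.14].

## Interface

Orientations are given as [roll, pitch, yaw] about the fixed x, y, z axes, in that order (R = Rz(yaw) Ry(pitch) Rx(roll)).
In Python, from cell import readout, eyes, job_done, env gives the robot as it stands.
- The arm moves only by the shell command python3 -m jog 'ROWS'. ROWS is a JSON object of lists of equal length, an entry for each row: "dp": the shift along the tool's x, y, z in mm, a list of three; "twist": the turn about the tool's z in degrees; "claw": the closure, from -1 (fully open) to 1 (shut). A call has 1 to 8 rows; each row is the pose to reach, as a shift and turn from the pose commanded when the call began, along the tool's axes at that moment; what a row does not reach only later rows make up. A row lasts 1/12 s, in which the tool goes at most 41.7 mm and 7.16 degrees, less where a joint would pass 70% of its speed; a pose out of reach is approached as far as the arm can. A call with a gripper value outside its range is refused whole. The fingers move at their own pace and stop on an object; the grip force is fixed at half the most. Time passes only in rows, so rows that repeat a pose let the fingers close. It gives the time, the measured TCP pose, the force and the opening at its end, in the units of the state.
- readout.state(): the state, without advancing time (a new reading comes with each control period).
- eyes.read_camera(name): name is "scene" or "top"; returns the picture (384x512x3 uint8, red, green, blue); there is no depth.
- eyes.camera_model(name): a dict with "intrinsics" (3x3 intrinsics, pixels), "R" (3x3) and "t" (3): a world point X has camera coordinates R X + t. Camera axes: x right, y down, z forward; pixel columns grow to the right and rows downward; lengths in mm; the calibration is good to about 2 mm. A picture is of the moment at which its call begins. camera_model takes no time and is no camera call.
- job_done(): hands the job in, once; it reports no verdict.
The state is a dict: "t": time; "joints": joint angles; "qvel": joint speeds; "tau": joint torques, N m; "eef_pos": TCP position; "tcp_rot": TCP orientation; "ft_force": force on the tool from outside, world axes, zero at the start; "moment": the same for the moment, N m; "opening": opening from 0.0 (shut) to 1.0 (fully open).
Only numpy, scipy, OpenCV 4.12 (cv2) and the standard library are available. Lean on these libraries where they do the work, as an engineer would, in place of code of your own. Each camera call takes 0.05 s, during which the arm holds its last target. There are 200 camera calls.

## Working session

There is one attempt and no reset: what is moved stays moved. The work goes in short steps, Python scripts to look and compute and a shell command to move; the robot and the scene stay as the last step left them, time stands still between calls to the robot, and variables do not carry over. Pictures are saved under pics/ and viewed, on a budget of 10 in all, crops included, one or two more only if the job needs it, and the job is handed in when it is done.

```bash
mkdir -p pics; ls; python3 - <<'E'
from cell import readout, eyes, env
import cv2,numpy as np
s=readout.state();print({k:np.round(v,3).tolist() for k,v in s.items()},env.pinch_z)
for n in("scene","top"):
    m=eyes.camera_model(n);print(n,{k:np.round(v,4).tolist() for k,v in m.items()})
    im=eyes.read_camera(n);cv2.imwrite(f"pics/{n}0.png",cv2.resize(im[...,::-1],(800,600),interpolation=cv2.INTER_CUBIC))
E
```

```text
pics
{'t': 0.0, 'joints': [-1.246, 0.492, 1.559, -0.0, 1.092, -0.106], 'qvel': [-0.0, -0.0, -0.001, -0.001, 0.0, 0.002], 'tau': [-0.003, -61.266, -25.819, 0.069, 0.048, -0.0], 'eef_pos': [260.91, -567.658, 214.071], 'tcp_rot': [-3.14, -0.0, 0.431], 'ft_force': [0.149, -0.107, -0.5], 'moment': [0.005, -0.021, -0.001], 'opening': 0.998} 18.8
scene {'intrinsics': [[409.671, 0.0, 258.4411], [0.0, 409.671, 184.964], [0.0, 0.0, 1.0]], 'R': [[0.1277, 0.9918, 0.0087], [0.6667, -0.0794, -0.7411], [-0.7343, 0.1004, -0.6714]], 't': [-58.2889, -258.4483, 1858.2093]}
top {'intrinsics': [[436.2843, 0.0, 254.9199], [0.0, 436.2843, 189.9678], [0.0, 0.0, 1.0]], 'R': [[-0.0261, -0.9995, -0.0201], [-0.9884, 0.0289, -0.1491], [0.1496, 0.016, -0.9886]], 't': [11.1551, 518.2792, 1540.4313]}
```

View pics/scene0.png

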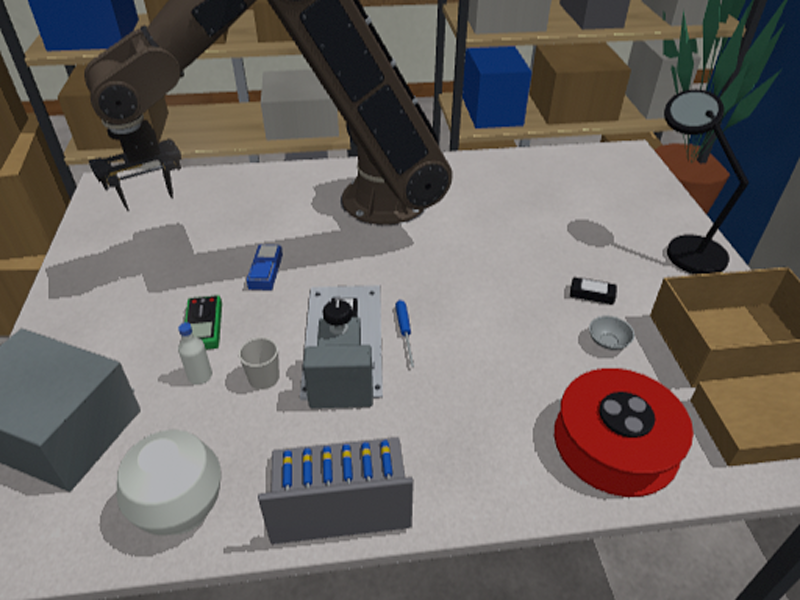

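View pics/top0.png

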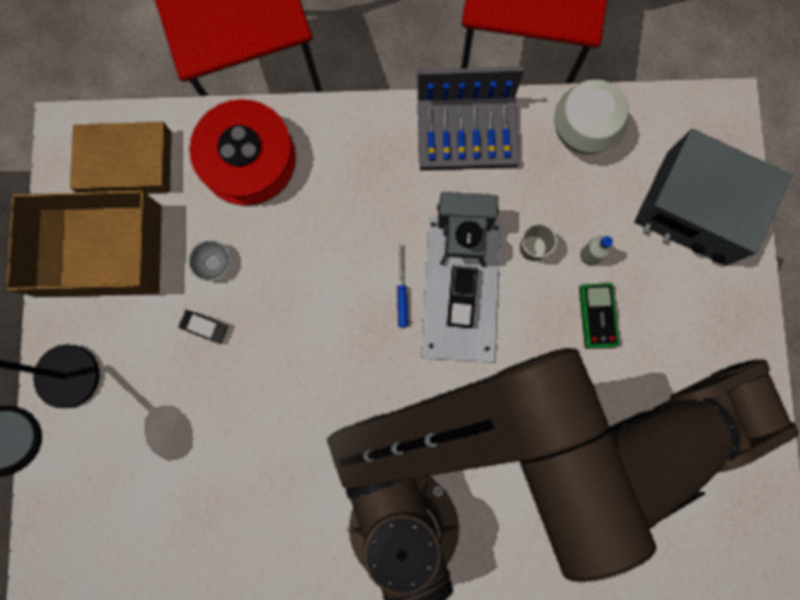

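The scene shows the press at scene (340,345) and top (465,270).

Candidates for the adapter:
- The black brick on the bed, at top (463,296), label towards the robot.
- The small adapter at top (205,326).
- The blue look-alike at scene (264,266).
- The multimeter at top (600,315).

I choose the one on the bed and check it in a crop.

```bash
python3 - <<'E'
import cv2
from cell import eyes
im=eyes.read_camera("top")[...,::-1]
c=im[115:240,262:332]   # 70x125
c=cv2.resize(c,None,fx=6,fy=6,interpolation=cv2.INTER_CUBIC)[:600]
im2=eyes.read_camera("scene")[...,::-1][175:265,185:255]
d=cv2.resize(im2,None,fx=5.4,fy=5.4,interpolation=cv2.INTER_CUBIC)
import numpy as np
o=np.zeros((600,800,3),np.uint8);o[:600,:420]=c[:600];h,w=d.shape[:2];o[:h,422:422+w]=d[:600,:378]
cv2.imwrite("pics/crop1.png",o)
E
```

```text
(no output)
```

View pics/crop1.png

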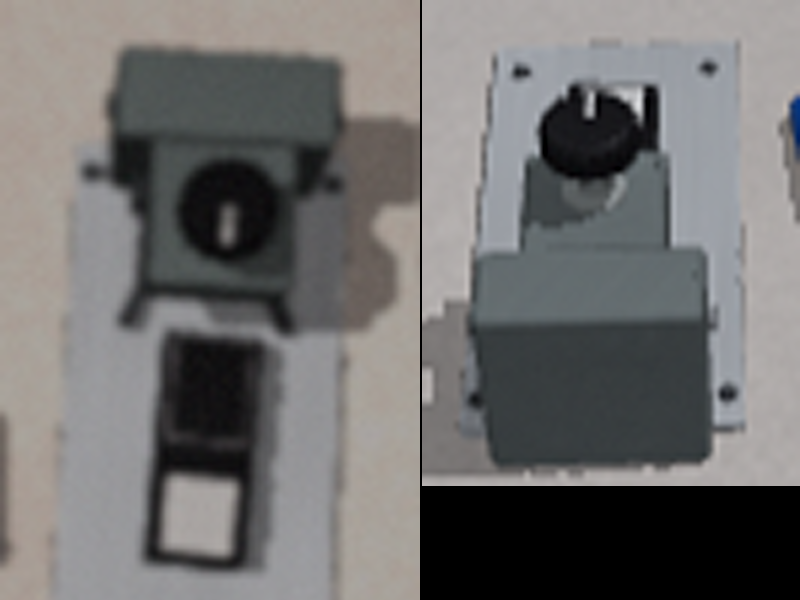

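The crop confirms it: long black adapter with a plain raised plate at its far end (crop 165–262, 333–568), label near, and slightly skewed to the left at the far... I fit poses now.

```bash
cat > h.py <<'E'
import numpy as np
from scipy.optimize import least_squares
from cell import eyes
def proj(n,P):
    m=eyes.camera_model(n);c=np.asarray(P)@np.array(m["R"]).T+m["t"];u=c@np.array(m["intrinsics"]).T
    return u[:,:2]/u[:,2:]
def fit(views,x0):
    """views: list of (cam, local pts mm, pixels) -> x,y,yaw"""
    def res(p):
        c,s=np.cos(p[2]),np.sin(p[2]);R=np.array([[c,-s,0],[s,c,0],[0,0,1]])
        return np.concatenate([(proj(n,np.array(L)@R.T+[p[0],p[1],0])-np.array(px)).ravel() for n,L,px in views])
    r=least_squares(res,x0,x_scale=[100,100,1],loss="soft_l1");return r.x,r.fun.reshape(-1,2)
def ray(n,px,z):
    m=eyes.camera_model(n);R=np.array(m["R"]);d=R.T@np.linalg.solve(np.array(m["intrinsics"]),[*px,1]);o=-R.T@np.array(m["t"])
    return o+d*(z-o[2])/d[2]
E
python3 - <<'E'
from h import *
ct=lambda p:[262+(p[0]+.5)/6-.5,115+(p[1]+.5)/6-.5]
f=lambda p:[p[0]*.64,p[1]*.64]
cs=lambda p:[185+(p[0]-422)/5.4,175+p[1]/5.4]
press,r=fit([("top",[[-35,42.5,128],[-35,-42.5,128],[105,65,135],[105,-65,135],[50,-65,135],[-260,85,10],[-260,-85,10]],
 [ct((150,285)),ct((295,292)),ct((122,47)),ct((340,62)),ct((340,138)),f((422,357)),f((496,360))]),
 ("scene",[[-260,-85,10],[-260,85,10],[105,-65,135],[105,65,135]],[cs((495,52)),cs((740,42)),cs((478,325)),cs((708,320))])],[750,-90,0])
print("press",press.round(3),r.round(1).tolist())
ad,r=fit([("top",[[-70,30,44],[-70,-30,44],[70,30,44],[70,-30,44]],[ct((145,562)),ct((243,569)),ct((165,332)),ct((263,340))])],[650,-90,0])
print("adapter",ad.round(3),r.round(1).tolist())
print("head",ray("top",ct((228,205)),186))
c,s=np.cos(press[2]),np.sin(press[2]);print("rel",np.array([[c,s],[-s,c]])@(ad[:2]-press[:2]),ad[2]-press[2])
E
```

```text
press [ 6.31961e+02 -1.57719e+02 -7.60000e-02] [[-1.0, -0.4], [-0.4, -0.5], [-1.1, -0.9], [0.0, -1.8], [-0.4, 1.0], [-0.3, 0.1], [-0.8, 0.5], [-1.0, -0.7], [-1.8, -0.1], [-2.2, -0.1], [-0.6, -0.7]]
adapter [ 5.14757e+02 -1.49764e+02 -1.23000e-01] [[-0.1, -0.2], [0.3, 0.2], [-0.2, -0.1], [0.0, 0.1]]
head [ 630.14067151 -157.41317372  186.        ]
rel [-117.46944752   -1.0198824 ] -0.046352129317223795
```

```bash
cat > go.py <<'E'
import sys,numpy as np
from scipy.spatial.transform import Rotation as Ro
from cell import readout
x,y,z,yaw=map(float,sys.argv[1:5]);s=readout.state()
R=Ro.from_euler("xyz",s["tcp_rot"]).as_matrix()
dy=(yaw-s["tcp_rot"][2]+np.pi)%(2*np.pi)-np.pi
if len(sys.argv)>5: dy+=2*np.pi*float(sys.argv[5])
print("t",round(s["t"],2),"pos",np.round(s["eef_pos"],1),"yaw",round(s["tcp_rot"][2],3),"j6",round(s["joints"][5],2),"F",np.round(s["ft_force"],1),"op",round(s["opening"],3),
 "| dp",np.round(R.T@(np.array([x,y,z])-s["eef_pos"]),1),"twist",round(-np.degrees(dy),1))
E
python3 -m jog '{"dp":[[363,-300,0],[363,-300,0],[363,-300,0],[363,-300,0],[363,-300,0],[363,-300,0],[363,-300,0],[363,-300,0]],"twist":[-57,-57,-57,-57,-57,-57,-57,-57],"claw":[-1,-1,-1,-1,-1,-1,-1,-1]}'
python3 go.py 465 -143.6 214 3.02
```

```text
t: 0.87
eef_pos: [406.2, -265.8, 214.7]
tcp_rot: [3.141, 0.0, 1.432]
ft_force: [0.1, -0.3, -0.1]
opening: 1.002
t 0.87 pos [ 406.2 -265.8  214.7] yaw 1.432 j6 -0.58 F [ 0.1 -0.3 -0.1] op 1.002 | dp [129.2  41.3   0.7] twist -91.0
```

```bash

python3 -m jog '{"dp":[[129,41,0],[129,41,0],[129,41,0],[129,41,0],[129,41,0],[129,41,40],[129,41,60],[129,41,80]],"twist":[-57,-57,-57,-57,-57,-57,-57,-57],"claw":[-1,-1,-1,-1,-1,-1,-1,-1]}' | head -3
python3 go.py 465 -143.6 90 3.019
```

```text
t: 1.53
eef_pos: [464.8, -145.5, 133.4]
tcp_rot: [-3.141, -0.0, 2.427]
t 1.53 pos [ 464.8 -145.5  133.4] yaw 2.427 j6 -1.3 F [ 1.1 -0.   0.2] op 1.003 | dp [ 1.1  1.6 43.4] twist -33.9
```

```bash

python3 -m jog '{"dp":[[1,1.5,20],[1,1.5,43],[1,1.5,43],[1,1.5,43],[1,1.5,43],[1,1.5,43]],"twist":[-34,-34,-34,-34,-34,-34],"claw":[-1,-1,-1,-1,-1,-1]}' | head -3
python3 go.py 465 -143.6 17 3.019
python3 - <<'E'
import cv2,numpy as np
from cell import eyes
a=eyes.read_camera("top")[...,::-1][130:240,250:340];b=eyes.read_camera("scene")[...,::-1][130:260,170:270]
o=np.hstack([cv2.resize(a,(450,550),interpolation=3),cv2.resize(b,(350,455),interpolation=3).copy() if 0 else cv2.copyMakeBorder(cv2.resize(b,(350,455),interpolation=3),0,95,0,0,0)])
cv2.imwrite("pics/pre.png",o)
E
```

```text
t: 2.03
eef_pos: [465.3, -144.2, 91.4]
tcp_rot: [3.142, -0.0, 3.018]
t 2.03 pos [ 465.3 -144.2   91.4] yaw 3.018 j6 -1.88 F [-0.5 -0.4 -0.2] op 1.001 | dp [ 0.3  0.5 74.4] twist -0.1
```

View pics/pre.png

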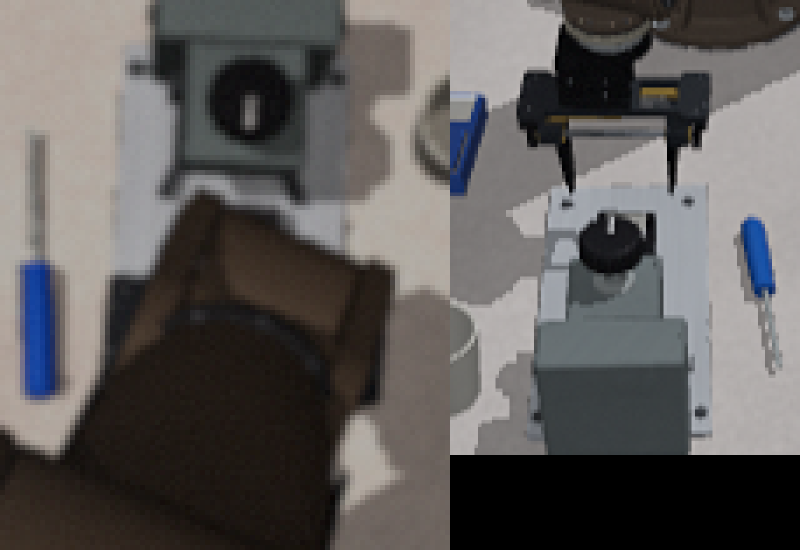

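The fingers straddle the adapter's near end (scene crop: tips at 570 and 672, bed corners beyond), clear of the screwdriver and cup. Descend and grip.

```bash

python3 -m jog '{"dp":[[0,0,30],[0,0,60],[0,0,74],[0,0,74],[0,0,74]],"twist":[0,0,0,0,0],"claw":[-1,-1,-1,-1,-1]}'
python3 -m jog '{"dp":[[0,0,0],[0,0,0],[0,0,0],[0,0,0],[0,0,0],[0,0,0],[0,0,0]],"twist":[0,0,0,0,0,0,0],"claw":[0.6,0.6,0.6,0.6,0.6,0.6,0.6]}'
```

```text
t: 2.55
eef_pos: [465.1, -144.1, 17.5]
tcp_rot: [3.141, -0.001, 3.012]
ft_force: [0.2, 0.0, 0.9]
opening: 1.003
t: 3.13
eef_pos: [465.3, -144.1, 17.9]
tcp_rot: [-3.142, 0.0, 3.014]
ft_force: [-0.8, 2.3, 6.5]
opening: 0.629
```

```bash
python3 go.py 506.4 -148 17.5 3.066
```

```text
t 3.13 pos [ 465.3 -144.1   17.9] yaw 3.014 j6 -1.88 F [-0.8  2.3  6.5] op 0.629 | dp [-41.3   1.3   0.4] twist -3.0
```

```bash
python3 -m jog '{"dp":[[-8,0.3,0],[-16,0.5,0],[-24,0.8,0],[-33,1,0],[-41,1.3,0],[-41,1.3,0]],"twist":[-1,-2,-3,-3,-3,-3],"claw":[0.6,0.6,0.6,0.6,0.6,0.6]}'
python3 go.py 536.3 -150.3 17.5 3.066
python3 - <<'E'
import cv2,numpy as np
from cell import eyes
a=eyes.read_camera("top")[...,::-1][130:240,250:340]
b=eyes.read_camera("scene")[...,::-1][180:250,190:250]
o=np.zeros((560,800,3),np.uint8);o[:440,:360]=cv2.resize(a,(360,440),interpolation=3);o[:490,370:790]=cv2.resize(b,(420,490),interpolation=3)
cv2.imwrite("pics/mid.png",o)
E
```

```text
t: 3.63
eef_pos: [506.5, -148.0, 17.9]
tcp_rot: [3.141, -0.001, 3.066]
ft_force: [0.1, 1.4, 6.7]
opening: 0.633
t 3.63 pos [ 506.5 -148.    17.9] yaw 3.066 j6 -1.9 F [0.1 1.4 6.7] op 0.633 | dp [-29.9  -0.    0.4] twist 0.0
```

View pics/mid.png

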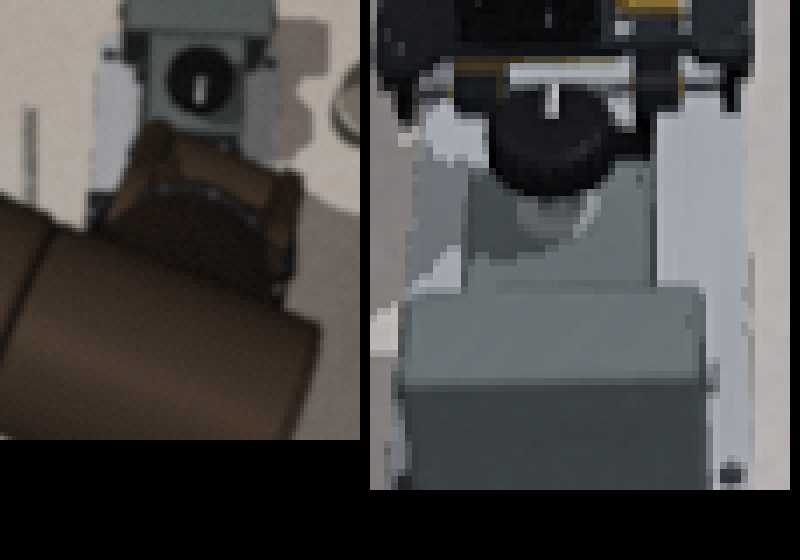

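The view is now mostly hidden by the wrist, with no contact yet (1.4 N side). Continuing by force feel.

```bash
python3 -m jog '{"dp":[[-5,0,0],[-10,0,0],[-15,0,0],[-15,0,0]],"twist":[0,0,0,0],"claw":[0.6,0.6,0.6,0.6]}'
python3 -m jog '{"dp":[[-5,0,0],[-10,0,0],[-15,0,0],[-15,0,0]],"twist":[0,0,0,0],"claw":[0.6,0.6,0.6,0.6]}'
python3 go.py 546.2 -151.05 17.5 3.066
```

```text
t: 4.07
eef_pos: [520.4, -148.9, 17.9]
tcp_rot: [3.141, -0.002, 3.066]
ft_force: [-3.3, 0.6, 7.6]
opening: 0.627
t: 4.4
eef_pos: [535.4, -150.1, 17.9]
tcp_rot: [3.141, -0.002, 3.066]
ft_force: [-4.3, 1.4, 7.4]
opening: 0.631
t 4.4 pos [ 535.4 -150.1   17.9] yaw 3.066 j6 -1.89 F [-4.3  1.4  7.4] op 0.631 | dp [-10.8  -0.1   0.4] twist 0.0
```

```bash
python3 -m jog '{"dp":[[-3,0,0],[-6,0,0],[-8,0,0],[-8,0,0]],"twist":[0,0,0,0],"claw":[0.6,0.6,0.6,0.6]}'
python3 -m jog '{"dp":[[-2,0,0],[-3,0,0],[-3,0,0]],"twist":[0,0,0],"claw":[0.6,0.6,0.6]}'
python3 -m jog '{"dp":[[-1,0,0],[-2,0,0],[-2,0,0]],"twist":[0,0,0],"claw":[0.6,0.6,0.6]}'
```

```text
t: 4.73
eef_pos: [542.6, -150.6, 17.9]
tcp_rot: [3.141, -0.003, 3.066]
ft_force: [-8.7, 1.3, 10.5]
opening: 0.63
t: 4.98
eef_pos: [544.2, -150.6, 17.8]
tcp_rot: [3.14, -0.006, 3.067]
ft_force: [-15.6, -0.5, 15.9]
opening: 0.629
t: 5.23
eef_pos: [544.7, -150.6, 17.7]
tcp_rot: [3.14, -0.009, 3.067]
ft_force: [-22.0, -1.5, 18.7]
opening: 0.629
```

```bash
python3 -m jog '{"dp":[[1.5,0,0],[1.5,0,0],[1.5,0,0],[1.5,0,0],[1.5,0,0],[1.5,0,0]],"twist":[0,0,0,0,0,0],"claw":[-1,-1,-1,-1,-1,-1]}'
python3 -m jog '{"dp":[[0,0,-20],[0,0,-45],[30,0,-45],[65,0,-45],[65,0,-45],[65,0,-45],[65,0,-45],[65,0,-45]],"twist":[0,0,0,0,0,0,0,0],"claw":[-1,-1,-1,1,1,1,1,1]}'
python3 go.py 504 -147.8 24 3.066
python3 - <<'E'
import cv2,numpy as np
from cell import eyes
a=eyes.read_camera("top")[...,::-1][130:240,250:340]
b=eyes.read_camera("scene")[...,::-1][170:250,190:250]
o=np.zeros((560,800,3),np.uint8);o[:440,:360]=cv2.resize(a,(360,440),interpolation=3);o[:560,370:790]=cv2.resize(b,(420,560),interpolation=3)
cv2.imwrite("pics/rel.png",o)
E
```

```text
t: 5.73
eef_pos: [547.7, -151.2, 17.5]
tcp_rot: [-3.141, 0.0, 3.066]
ft_force: [0.0, -0.6, 0.1]
opening: 0.975
t: 6.4
eef_pos: [483.7, -146.6, 62.7]
tcp_rot: [-3.141, 0.001, 3.066]
ft_force: [0.1, 0.2, 0.0]
opening: 0.704
t 6.4 pos [ 483.7 -146.6   62.7] yaw 3.066 j6 -1.92 F [0.1 0.2 0. ] op 0.704 | dp [-20.3   0.4  38.7] twist 0.0
```

View pics/rel.png

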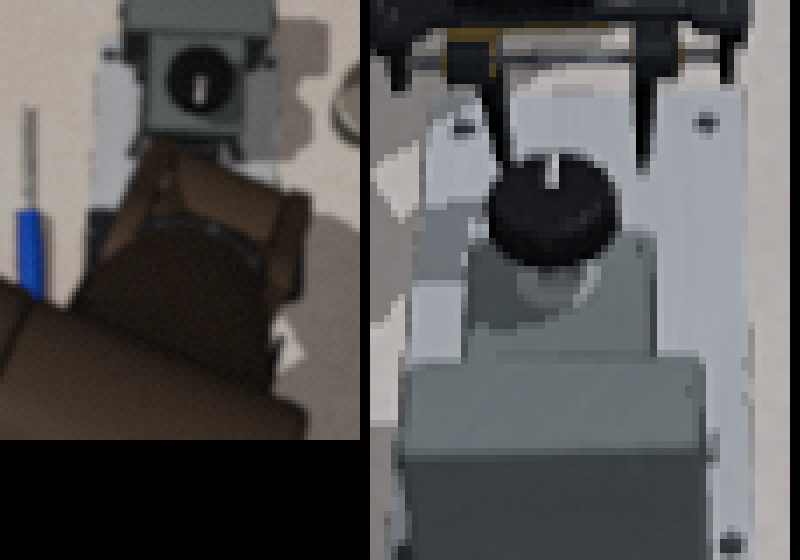

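The adapter has gone out of sight behind the head, as expected. The fingers are still closing. Lower behind its near end and push.

```bash
python3 -m jog '{"dp":[[0,0,0],[0,0,0],[0,0,0],[0,0,0],[0,0,0],[0,0,20],[0,0,38],[0,0,38]],"twist":[0,0,0,0,0,0,0,0],"claw":[1,1,1,1,1,1,1,1]}'
python3 -m jog '{"dp":[[-8,0,0],[-16,0,0],[-20,0,0],[-20,0,0]],"twist":[0,0,0,0],"claw":[1,1,1,1]}'
python3 -m jog '{"dp":[[-3,0,0],[-6,0,0],[-6,0,0]],"twist":[0,0,0],"claw":[1,1,1]}'
python3 -m jog '{"dp":[[-2,0,0],[-4,0,0],[-4,0,0]],"twist":[0,0,0],"claw":[1,1,1]}'
```

```text
t: 7.17
eef_pos: [481.6, -145.9, 22.5]
tcp_rot: [3.14, -0.003, 3.066]
ft_force: [-1.3, -0.5, -0.7]
opening: 0.06
t: 7.5
eef_pos: [504.3, -148.2, 25.5]
tcp_rot: [-3.141, 0.002, 3.067]
ft_force: [0.0, 0.3, 0.4]
opening: 0.007
t: 7.75
eef_pos: [509.2, -148.4, 24.9]
tcp_rot: [-3.141, 0.001, 3.066]
ft_force: [-0.9, -0.5, 0.4]
opening: 0.006
t: 8.0
eef_pos: [513.0, -148.7, 24.7]
tcp_rot: [-3.141, 0.0, 3.066]
ft_force: [0.7, 0.4, -1.1]
opening: 0.006
```

```bash
for i in 1; do python3 -m jog '{"dp":[[-2,0,0],[-4,0,0],[-4,0,0]],"twist":[0,0,0],"claw":[1,1,1]}'; done
python3 -m jog '{"dp":[[-1,0,0],[-2,0,0],[-2,0,0]],"twist":[0,0,0],"claw":[1,1,1]}'
python3 -m jog '{"dp":[[-1,0,0],[-2,0,0],[-2,0,0]],"twist":[0,0,0],"claw":[1,1,1]}'
```

```text
t: 8.25
eef_pos: [515.1, -148.6, 24.5]
tcp_rot: [3.141, -0.004, 3.066]
ft_force: [-7.5, -2.2, 5.9]
opening: 0.0
t: 8.5
eef_pos: [515.1, -148.5, 24.5]
tcp_rot: [3.14, -0.008, 3.067]
ft_force: [-18.4, -3.7, 13.2]
opening: 0.003
t: 8.75
eef_pos: [515.2, -148.4, 24.6]
tcp_rot: [3.139, -0.012, 3.067]
ft_force: [-27.9, -5.6, 19.9]
opening: 0.001
```

```bash
python3 -m jog '{"dp":[[15,0,0],[20,0,-30],[20,0,-70],[20,-40,-110],[20,-80,-150],[20,-120,-190],[20,-160,-200],[20,-200,-200]],"twist":[0,0,0,0,0,0,0,0],"claw":[1,1,1,1,1,1,1,1]}'
python3 -m jog '{"dp":[[0,-40,0],[0,-80,0],[0,-110,0]],"twist":[0,0,0],"claw":[1,1,1]}'
python3 - <<'E'
import cv2,numpy as np
from cell import eyes
a=eyes.read_camera("top")[...,::-1][115:215,262:332]
cv2.imwrite("pics/home.png",cv2.resize(a,None,fx=6,fy=6,interpolation=3))
E
```

```text
t: 9.42
eef_pos: [488.5, -313.1, 218.4]
tcp_rot: [-3.139, 0.003, 3.067]
ft_force: [0.0, 1.1, -0.3]
opening: 0.002
t: 9.67
eef_pos: [479.3, -424.5, 215.2]
tcp_rot: [-3.141, 0.001, 3.065]
ft_force: [0.1, 0.3, 0.6]
opening: 0.003
```

View pics/home.png

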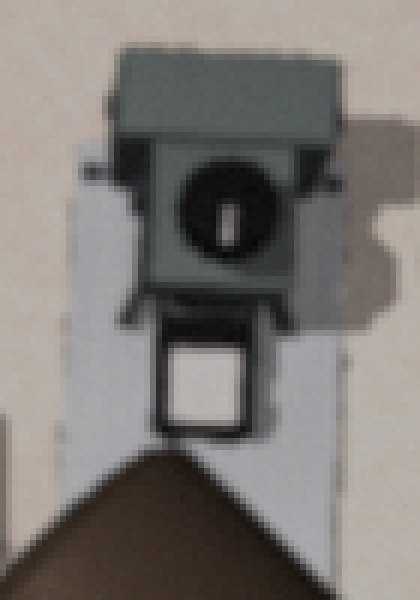

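Adapter is between the guides, its near edge at crop (152,432)–(247,436). Checking its position numerically.

```bash
python3 - <<'E'
from h import *
ct=lambda p:[262+(p[0]+.5)/6-.5,115+(p[1]+.5)/6-.5]
c,s=np.cos(-.076),np.sin(-.076)
for p in [(152,433),(247,437),(152,310),(250,318),]: print((np.array([[c,s],[-s,c]])@(ray("top",ct(p),44)[:2]-[630.5,-157.5])).round(1))
E
python3 go.py 630.5 -157.5 215 3.066
```

```text
[-107.1   30.5]
[-106.9  -26.5]
[-31.8  33.4]
[-34.  -25.9]
t 9.72 pos [ 478.7 -428.5  214.7] yaw 3.063 j6 -2.32 F [-3.9 -1.  -1.2] op 0.002 | dp [-130.1  282.    -0.9] twist -0.2
```

```bash
python3 -m jog '{"dp":[[-15,35,0],[-32,70,0],[-48,105,0],[-65,140,0],[-81,175,0],[-97,210,0],[-113,245,0],[-130,282,0]],"twist":[0,0,0,0,0,0,0,0],"claw":[1,1,1,1,1,1,1,1]}' >/dev/null
python3 -m jog '{"dp":[[0,0,0],[0,0,0],[0,0,0]],"twist":[0,0,0],"claw":[1,1,1]}'
python3 go.py 630.5 -157.5 188 3.066
```

```text
t: 10.63
eef_pos: [630.6, -150.1, 214.7]
tcp_rot: [-3.141, -0.001, 3.067]
ft_force: [0.1, 0.3, -0.9]
opening: 0.005
t 10.63 pos [ 630.6 -150.1  214.7] yaw 3.067 j6 -1.83 F [ 0.1  0.3 -0.9] op 0.005 | dp [-0.5 -7.4 26.7] twist 0.1
```

```bash
python3 -m jog '{"dp":[[0,-7,0],[0,-7,10],[0,-7,20],[0,-7,25],[0,-7,25]],"twist":[0,0,0,0,0],"claw":[1,1,1,1,1]}'
python3 -m jog '{"dp":[[0,0,3],[0,0,6],[0,0,9],[0,0,9]],"twist":[0,0,0,0],"claw":[1,1,1,1]}'
python3 -m jog '{"dp":[[0,0,2],[0,0,4],[0,0,6],[0,0,6]],"twist":[0,0,0,0],"claw":[1,1,1,1]}'
```

```text
t: 11.05
eef_pos: [629.4, -157.5, 187.9]
tcp_rot: [3.141, -0.003, 3.065]
ft_force: [-0.1, -0.1, -0.5]
opening: 0.003
t: 11.38
eef_pos: [630.3, -157.2, 180.7]
tcp_rot: [-3.141, 0.0, 3.066]
ft_force: [-0.6, -1.2, 0.1]
opening: 0.004
t: 11.72
eef_pos: [630.4, -157.1, 175.2]
tcp_rot: [-3.141, 0.001, 3.066]
ft_force: [-1.1, -1.0, 2.0]
opening: 0.005
```

```bash
python3 -m jog '{"dp":[[0,0,2],[0,0,4],[0,0,4]],"twist":[0,0,0],"claw":[1,1,1]}'
python3 -m jog '{"dp":[[0,0,1],[0,0,2],[0,0,2]],"twist":[0,0,0],"claw":[1,1,1]}'
python3 -m jog '{"dp":[[0,0,1],[0,0,1],[0,0,1]],"twist":[0,0,0],"claw":[1,1,1]}'
```

```text
t: 11.97
eef_pos: [630.5, -157.1, 171.8]
tcp_rot: [-3.141, 0.001, 3.066]
ft_force: [-3.4, -0.7, 12.2]
opening: 0.005
t: 12.22
eef_pos: [630.5, -157.1, 170.2]
tcp_rot: [-3.141, 0.001, 3.066]
ft_force: [-4.3, 0.4, 12.4]
opening: 0.004
t: 12.47
eef_pos: [630.5, -157.1, 169.3]
tcp_rot: [-3.141, 0.001, 3.066]
ft_force: [-3.9, -0.2, 13.2]
opening: 0.005
```

```bash
python3 -m jog '{"dp":[[0,0,1],[0,0,1],[0,0,1]],"twist":[0,0,0],"claw":[1,1,1]}'
python3 -m jog '{"dp":[[0,0,1],[0,0,1.5],[0,0,1.5],[0,0,1.5]],"twist":[0,0,0,0],"claw":[1,1,1,1]}'
```

```text
t: 12.72
eef_pos: [630.5, -157.1, 168.4]
tcp_rot: [-3.141, 0.002, 3.066]
ft_force: [-3.8, -0.2, 12.5]
opening: 0.007
t: 13.05
eef_pos: [630.5, -157.1, 167.2]
tcp_rot: [-3.141, 0.002, 3.066]
ft_force: [-5.4, 0.9, 15.1]
opening: 0.005
```

```bash
python3 -m jog '{"dp":[[0,0,1],[0,0,1],[0,0,1]],"twist":[0,0,0],"claw":[1,1,1]}'
python3 -m jog '{"dp":[[0,0,1],[0,0,1],[0,0,1]],"twist":[0,0,0],"claw":[1,1,1]}'
python3 -m jog '{"dp":[[0,0,-10],[0,0,-40],[0,0,-80],[0,0,-80]],"twist":[0,0,0,0],"claw":[1,0,-1,-1]}'
python3 - <<'E'
import cv2
from cell import eyes
a=eyes.read_camera("scene")[...,::-1][150:260,170:260]
cv2.imwrite("pics/locked.png",cv2.resize(a,None,fx=5.4,fy=5.4,interpolation=3))
E
```

```text
t: 13.3
eef_pos: [630.6, -157.2, 167.1]
tcp_rot: [-3.141, 0.003, 3.066]
ft_force: [-7.0, 1.4, 22.1]
opening: 0.002
t: 13.55
eef_pos: [630.7, -157.2, 167.0]
tcp_rot: [-3.14, 0.003, 3.066]
ft_force: [-9.0, 1.5, 29.5]
opening: 0.007
t: 13.88
eef_pos: [632.4, -157.5, 250.5]
tcp_rot: [-3.139, 0.01, 3.067]
ft_force: [0.3, 0.7, 1.3]
opening: 0.162
```

View pics/locked.png

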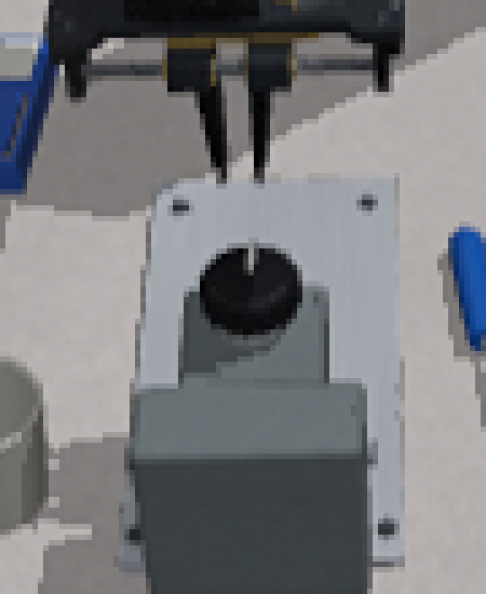

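The cap sits low on the arm with the stem hidden and the tool well clear, so the head stays locked down. The white mark points to the front (253,258). Open, straddle the cap and grip.

```bash
python3 -m jog '{"dp":[[0,0,0],[0,0,0],[0,0,0],[0,0,0],[0,0,0],[0,0,0]],"twist":[0,0,0,0,0,0],"claw":[-1,-1,-1,-1,-1,-1]}'
python3 go.py 630.5 -157.5 139 3.066
```

```text
t: 14.43
eef_pos: [630.2, -157.0, 242.9]
tcp_rot: [3.141, -0.001, 3.066]
ft_force: [-0.4, -0.1, 0.4]
opening: 0.614
t 14.43 pos [ 630.2 -157.   242.9] yaw 3.066 j6 -1.84 F [-0.4 -0.1  0.4] op 0.614 | dp [ -0.4  -0.5 103.9] twist 0.0
```

```bash
python3 -m jog '{"dp":[[0,0,0],[0,0,0],[0,0,0],[0,0,20],[0,0,45],[0,0,45],[0,0,45]],"twist":[0,0,0,0,0,0,0],"claw":[-1,-1,-1,-1,-1,-1,-1]}'
python3 -m jog '{"dp":[[0,0,20],[0,0,40],[0,0,59],[0,0,59],[0,0,59]],"twist":[0,0,0,0,0],"claw":[-1,-1,-1,-1,-1]}'
python3 -m jog '{"dp":[[0,0,0],[0,0,0],[0,0,0],[0,0,0],[0,0,0],[0,0,0],[0,0,0]],"twist":[0,0,0,0,0,0,0],"claw":[0.7,0.7,0.7,0.7,0.7,0.7,0.7]}'
```

```text
t: 15.02
eef_pos: [630.0, -157.0, 197.9]
tcp_rot: [3.141, -0.002, 3.066]
ft_force: [-0.4, 1.2, -0.2]
opening: 0.995
t: 15.43
eef_pos: [630.6, -157.2, 140.4]
tcp_rot: [-3.141, 0.0, 3.066]
ft_force: [1.4, -0.3, 0.9]
opening: 1.006
t: 16.02
eef_pos: [630.3, -158.1, 139.8]
tcp_rot: [-3.14, 0.001, 3.067]
ft_force: [-3.1, -3.1, 0.9]
opening: 0.586
```

```bash
python3 -m jog '{"dp":[[0,0,0],[0,0,0],[0,0,0],[0,0,0],[0,0,0],[0,0,0],[0,0,0],[0,0,0]],"twist":[5,10,15,20,25,30,35,40],"claw":[0.7,0.7,0.7,0.7,0.7,0.7,0.7,0.7]}'
python3 -m jog '{"dp":[[0,0,0],[0,0,0],[0,0,0],[0,0,0],[0,0,0],[0,0,0],[0,0,0],[0,0,0]],"twist":[5,10,15,20,25,30,35,40],"claw":[0.7,0.7,0.7,0.7,0.7,0.7,0.7,0.7]}'
python3 -c "
from cell import readout;print(readout.state()['moment'])"
```

```text
t: 16.68
eef_pos: [630.7, -157.4, 139.8]
tcp_rot: [3.141, 0.001, 2.364]
ft_force: [1.4, -0.5, 1.0]
opening: 0.586
t: 17.35
eef_pos: [631.5, -157.0, 139.8]
tcp_rot: [3.139, 0.001, 1.666]
ft_force: [5.3, 1.5, -2.0]
opening: 0.583
[ 0.26709661 -1.25379489  0.11465197]
```

```bash
python3 -m jog '{"dp":[[0,0,0],[0,0,0],[0,0,0],[0,0,0],[0,0,0],[0,0,0],[0,0,0],[0,0,0]],"twist":[5,10,15,20,25,30,35,35],"claw":[0.7,0.7,0.7,0.7,0.7,0.7,0.7,0.7]}'
python3 -c "
from cell import readout;print(readout.state()['moment'])"
python3 -m jog '{"dp":[[0,0,0],[0,0,0],[0,0,0],[0,0,0],[0,0,0],[0,0,0]],"twist":[0,0,0,0,0,0],"claw":[-1,-1,-1,-1,-1,-1]}'
python3 - <<'E'
import cv2
from cell import eyes
a=eyes.read_camera("scene")[...,::-1][150:260,170:260]
cv2.imwrite("pics/turned.png",cv2.resize(a,None,fx=5.4,fy=5.4,interpolation=3))
E
```

```text
t: 18.02
eef_pos: [632.3, -157.3, 141.5]
tcp_rot: [3.136, -0.002, 1.054]
ft_force: [3.5, 1.7, 11.1]
opening: 0.586
[ 0.18686428 -0.84247381 -0.01875279]
t: 18.52
eef_pos: [630.2, -157.1, 139.2]
tcp_rot: [-3.141, 0.0, 1.059]
ft_force: [-0.2, 0.5, -0.5]
opening: 0.945
```

View pics/turned.png

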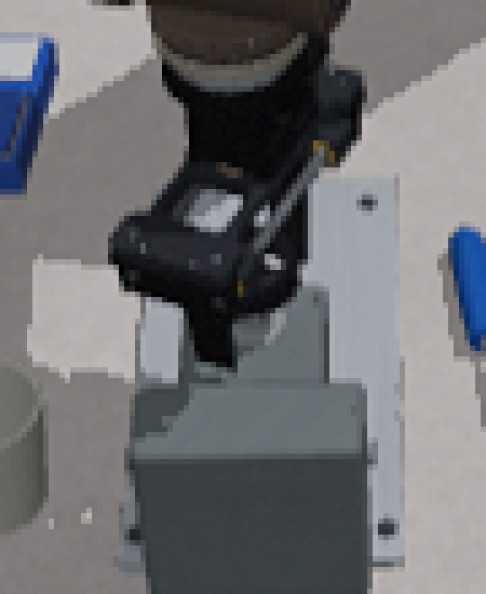

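The stem is visible under the cap again, so it rose. Lift out and clear away for a last look.

```bash
python3 -m jog '{"dp":[[0,0,0],[0,0,-30],[0,0,-65],[0,0,-100],[-35,0,-110],[-70,0,-110],[-110,0,-110],[-150,0,-110]],"twist":[0,0,0,0,0,0,0,0],"claw":[-1,-1,-1,-1,-1,-1,-1,-1]}'
python3 -m jog '{"dp":[[-40,0,0],[-80,0,0],[-120,0,0],[-160,0,0],[-180,0,0],[-180,0,0],[-180,0,0]],"twist":[0,0,0,0,0,0,0],"claw":[-1,-1,-1,-1,-1,-1,-1]}'
python3 - <<'E'
import cv2,numpy as np
from cell import eyes
a=eyes.read_camera("top")[...,::-1][115:215,262:332]
b=eyes.read_camera("scene")[...,::-1][150:260,170:260]
o=np.zeros((600,800,3),np.uint8);o[:,:420]=cv2.resize(a,(420,600),interpolation=3);o[:462,422:]=cv2.resize(b,(378,462),interpolation=3)
cv2.imwrite("pics/final.png",o)
E
```

```text
t: 19.23
eef_pos: [556.0, -288.7, 249.9]
tcp_rot: [3.141, 0.0, 1.06]
ft_force: [-0.3, 0.3, 0.4]
opening: 1.001
t: 19.82
eef_pos: [468.0, -445.4, 249.2]
tcp_rot: [-3.141, -0.0, 1.057]
ft_force: [-0.9, 0.4, -0.0]
opening: 1.002
```

View pics/final.png

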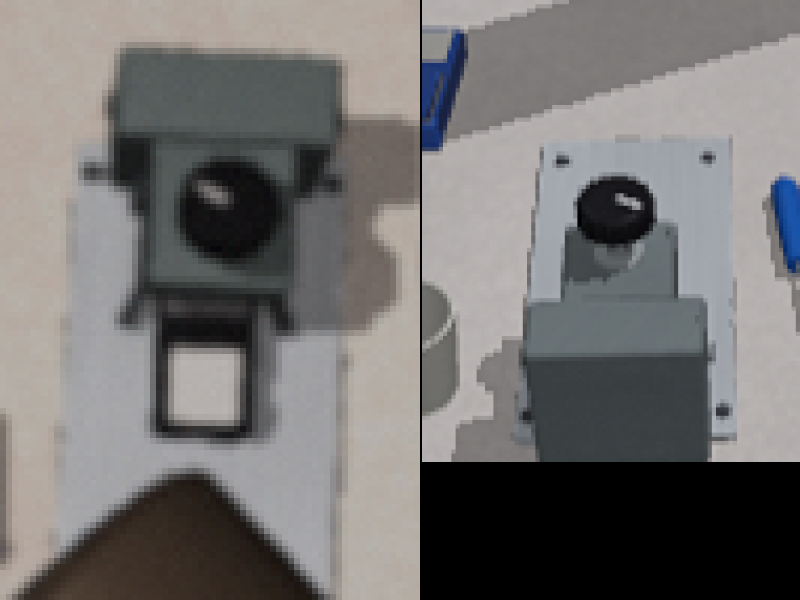

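The head is fully up with its mark turned about 115° clockwise (top crop 208,190). The adapter is unchanged. My camera estimate put the adapter's near end 1–3 mm short, within calibration error. There is plenty of time, so I'll recheck seating and squareness with gentle pushes left and right of centre.

```bash
python3 go.py 490 -128.5 120 -0.076
```

```text
t 19.92 pos [ 469.1 -444.   249.4] yaw 1.06 j6 -0.35 F [-0.3  1.4 -0.2] op 1.001 | dp [ 285.3 -136.1  129.5] twist 65.1
```

```bash
python3 -m jog '{"dp":[[35,-17,0],[71,-34,0],[107,-51,0],[142,-68,0],[178,-85,0],[214,-102,0],[250,-119,0],[285,-136,0]],"twist":[7,14,21,28,35,42,49,56],"claw":[1,1,1,1,1,1,1,1]}' >/dev/null
python3 -m jog '{"dp":[[0,0,0],[0,0,30],[0,0,60],[0,0,60]],"twist":[6,9,9,9],"claw":[1,1,1,1]}'
python3 go.py 497 -129.3 24 -0.076
```

```text
t: 20.92
eef_pos: [487.8, -131.2, 185.8]
tcp_rot: [-3.139, 0.006, -0.055]
ft_force: [-0.4, 0.0, -1.1]
opening: 0.219
t 20.92 pos [ 487.8 -131.2  185.8] yaw -0.055 j6 1.23 F [-0.4  0.  -1.1] op 0.219 | dp [ 10.   -2.  161.8] twist 1.2
```

```bash
python3 -m jog '{"dp":[[5,-2,30],[8,-2,60],[8,-2,90],[8,-2,120],[8,-2,150],[8,-2,161],[8,-2,161],[8,-2,161]],"twist":[1,1,1,1,1,1,1,1],"claw":[1,1,1,1,1,1,1,1]}'
python3 -m jog '{"dp":[[5,0,0],[10,0,0],[14,0,0],[14,0,0],[14,0,0]],"twist":[0,0,0,0,0],"claw":[1,1,1,1,1]}'
python3 -m jog '{"dp":[[1,0,0],[3,0,0],[5,0,0],[5,0,0]],"twist":[0,0,0,0],"claw":[1,1,1,1]}'
```

```text
t: 21.58
eef_pos: [498.3, -131.7, 29.2]
tcp_rot: [3.142, -0.0, -0.073]
ft_force: [-0.4, -0.0, -0.2]
opening: 0.003
t: 22.0
eef_pos: [512.1, -133.2, 29.0]
tcp_rot: [3.141, -0.001, -0.074]
ft_force: [0.1, 0.8, 0.7]
opening: 0.006
t: 22.33
eef_pos: [516.3, -133.4, 28.4]
tcp_rot: [-3.141, 0.001, -0.075]
ft_force: [-3.0, 0.1, 2.2]
opening: 0.004
```

```bash
python3 -m jog '{"dp":[[1,0,0],[2,0,0],[2,0,0]],"twist":[0,0,0],"claw":[1,1,1]}'
python3 -m jog '{"dp":[[1,0,0],[2,0,0],[2,0,0]],"twist":[0,0,0],"claw":[1,1,1]}'
python3 -m jog '{"dp":[[-8,0,0],[-16,0,0],[-16,15,0],[-16,35,0],[-16,35,0],[-16,35,0]],"twist":[0,0,0,0,0,0],"claw":[1,1,1,1,1,1]}'
python3 -m jog '{"dp":[[4,0,0],[8,0,0],[12,0,0],[12,0,0],[12,0,0]],"twist":[0,0,0,0,0],"claw":[1,1,1,1,1]}'
python3 -m jog '{"dp":[[1,0,0],[2,0,0],[2,0,0]],"twist":[0,0,0],"claw":[1,1,1]}'
```

```text
t: 22.58
eef_pos: [516.4, -133.3, 28.4]
tcp_rot: [-3.141, 0.005, -0.074]
ft_force: [-12.8, -1.7, 9.5]
opening: 0.006
t: 22.83
eef_pos: [516.5, -133.1, 28.3]
tcp_rot: [-3.14, 0.009, -0.074]
ft_force: [-22.0, -2.5, 16.6]
opening: 0.007
t: 23.33
eef_pos: [502.0, -168.0, 28.4]
tcp_rot: [3.141, -0.001, -0.076]
ft_force: [-0.3, -0.2, -0.5]
opening: 0.005
t: 23.75
eef_pos: [513.7, -167.6, 28.4]
tcp_rot: [-3.141, 0.002, -0.074]
ft_force: [-4.3, 1.1, 2.7]
opening: 0.003
t: 24.0
eef_pos: [513.8, -167.5, 28.3]
tcp_rot: [-3.14, 0.006, -0.074]
ft_force: [-14.3, -1.4, 9.2]
opening: 0.002
```

Both sides meet a rigid stop. The contact line is tilted 0.076 rad, which equals the press yaw, so the adapter is square and home. Back off, clear and hand in.

```bash
python3 -m jog '{"dp":[[-15,0,0],[-30,0,0],[-40,0,-30],[-40,0,-70],[-40,0,-110],[-40,0,-150],[-40,40,-170],[-40,80,-170]],"twist":[0,0,0,0,0,0,0,0],"claw":[1,1,1,1,1,1,1,1]}'
python3 -m jog '{"dp":[[0,40,0],[0,80,0],[0,120,0],[0,160,0],[0,200,0],[0,200,0],[0,200,0],[0,200,0]],"twist":[0,0,0,0,0,0,0,0],"claw":[1,1,1,1,1,1,1,1]}'
python3 - <<'E'
import cv2,numpy as np
from cell import eyes
a=eyes.read_camera("top")[...,::-1];b=eyes.read_camera("scene")[...,::-1]
o=np.zeros((600,800,3),np.uint8);o[:,:420]=cv2.resize(a[115:215,262:332],(420,600),interpolation=3);o[:300,422:]=cv2.resize(b[140:260,100:280],(378,300)[:2],interpolation=3);o[310:590,430:780]=cv2.resize(a[110:240,240:402],(350,280),interpolation=3)
cv2.imwrite("pics/final2.png",o)
E
```

```text
t: 24.67
eef_pos: [472.3, -244.1, 203.5]
tcp_rot: [3.138, -0.007, -0.07]
ft_force: [-0.1, -1.4, 0.4]
opening: 0.007
t: 25.33
eef_pos: [455.6, -443.0, 198.1]
tcp_rot: [-3.141, 0.0, -0.074]
ft_force: [-0.4, -0.1, -0.1]
opening: 0.004
```

View pics/final2.png

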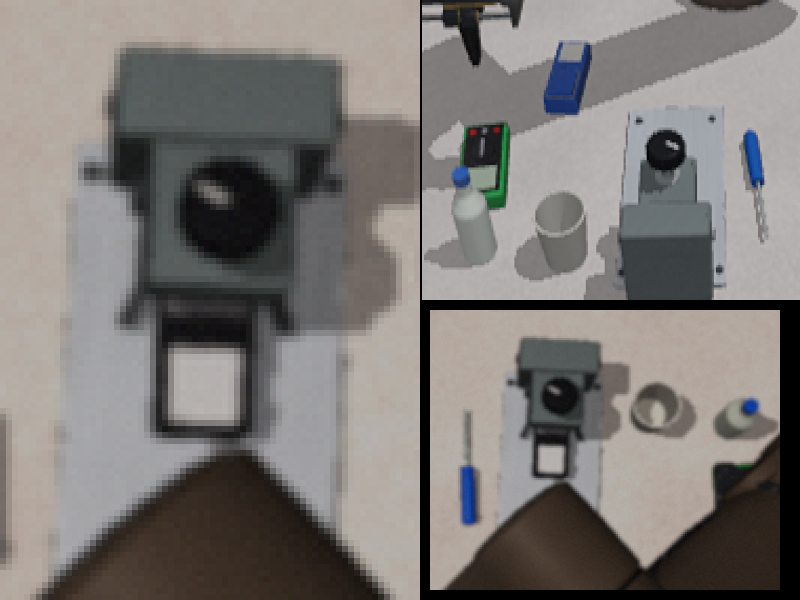

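The head is up (top crop 230,207), the adapter is still home (near edge at 155–248, 436), and the bystanders in view are undisturbed. Handing in.

```bash
python3 -c "
from cell import job_done;print(job_done())"
```

```text
the job is handed in; nothing more can be done
None
```

The job is handed in at about 25 s of the 66 s allowed. The adapter is home and the head is back up. I could not confirm the cover by sight, because it is under the press arm.

- **Sliding:** I gripped the adapter by its sides, squared it to the press and slid it between the guides. I then pushed its near end with closed fingers at 28 N, and it did not move.
- **Pressing:** I pressed the head to its hard end (top at 167 mm, up to 30 N). With the hand off, the picture showed it staying down.
- **Turning:** I turned the head 115° clockwise in one grasp. When I let go it sprang up: the stem was visible again and the mark had turned.

**Last checks**
- **Seating:** After the head came up, I pushed lightly left and right of centre. Both sides met a rigid stop, and the contact line matched the press angle (0.076 rad), so the adapter is square.
- **Disagreement:** The camera estimate put the near end 1–3 mm short of home, about the size of the calibration error. I trusted the pushes instead.
- **Cover:** I take it as closed only because the head reached its hard end over the seated adapter.
- **Other objects:** The screwdriver, cup, bottle, multimeter and blue look-alike looked undisturbed. The small adapter and dish were outside the last picture, and the arm never went near them.

I viewed 10 pictures, which was the budget.

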